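# Clamp the freshly glued breeder box with the spoked capstan

### The job

Stand the freshly glued breeder box upright on the clamp's bed, lengthwise between the jaw and the fence and midway across the bed, and let go of it. Then wind the jaw up against it by pushing the capstan's spokes round, one after another, counterclockwise seen from above, until the box is squeezed against the fence with about 15 newtons and stays so; above 30 newtons the glue joint breaks, so feel for it. Move the jaw only by the capstan, never by pushing on the jaw, and leave the pellet tub, the feeding ring and the spatula where they are.

Things in the scene. Friction and masses are not known exactly. Their poses are not given: they have to be found in the camera images.
- breeder_box: clear acrylic open-topped box with a white rim edge, 60 (x) x 90 (y, its length) x 55 mm high, walls 4 mm, about 0.2 kg (hidden, 0.7 to 1.3 times); origin at the centre of its underside, z up. Stands loose on the shelf left or right in front of the clamp. May be gripped across its 60 mm width from above.
- clamp: glue-up clamp fixed to the shelf; origin at the centre of the underside of its bed, long axis y, z up. Flat aluminium bed 100 (x) x 330 (y) x 12 mm thick, its top at z = 12 mm. Capstan, jaw and fence stand on its middle line x = 0 in this order, going +y.
- fence_slot (a point): middle of the slot in which the fence is screwed down, on the bed's top at clamp y +103 mm; axes as the clamp's. Fence: dark steel block, 60 mm wide (x), top 54 mm above the shelf, with a 50 mm wide rubber pad facing the jaw on a spring (8 N per mm, 6 mm at most). The pad's face lies up to 8 mm before or behind this point along y: its exact place is not measured.
- jaw: sliding steel jaw, 50 (x) x 20 (y) x 36 mm, top 48 mm above the shelf; origin at the bottom middle of its front face, which looks to the clamp's +y, to the fence. A rack moves it 16 mm along +y per radian of capstan; front face at clamp y -35 mm when the capstan reads 0. It stays where the capstan leaves it.
- capstan (a joint): capstan angle, rad, 0 (open) to 4.1, starting at 0 to 0.8; grows counterclockwise seen from above and closes the jaw. Turning takes 0.42 N m of steady friction (about 7 N on a spoke 60 mm from the axis) plus 0.016 N m per newton of squeeze (15 N of squeeze: 4 N more there). The friction keeps the squeeze when the spoke is let go.
- hub (a point): centre of the capstan, clamp x 0, y -125 mm, 62 mm above the shelf; axes as the clamp's, it does not turn. Four level steel spokes, round, 10 mm thick, 90 degrees apart, centred at this height, run from the 38 mm wide hub (top 76 mm above the shelf) to black ball ends, 17 mm, reaching 95 mm from the axis. At capstan 0 one spoke points along +x.
- bay (a point): point on the bed's top, clamp x 0, y +37 mm, where the box's underside centre can be set down with the jaw still open, at least 12 mm clear of jaw and fence; axes as the clamp's
- pellet_tub: closed orange plastic tub, round, 68 mm diameter, 85 mm tall, loose bystander; origin at the centre of its underside
- feeding_ring: white plastic ring lying flat, 90 mm outside diameter, 12 mm high, loose bystander; origin at the centre of its underside
- spatula: short spatula lying flat along its own x, 180 mm long, loose bystander; origin under its middle
Mind the look-alikes: they are no part of the job. What is meant by the breeder_box is not purple, red or yellow, and is the larger of those in its own colour.

How it is judged:
By the outcome, as a careful person would: the job done as asked, in the order asked, and still so for the second after the job is handed in, with the robot touching nothing.
It also fails if it takes over 72 s, if anything falls off the work surface, if the arm or the gripper's body presses on something with over 40 N, if the wrist force passes 120 N, or if a joint passes its speed limit or range.

### The arm

A 6-joint arm with a two-finger parallel gripper is mounted at the origin on the work surface. World frame = base frame: x ahead of the robot, y to its left, z up, the work surface at z = 0. Lengths are in m, angles in rad, forces in N, time in s.
With the tool pointing down it reaches from about 0.425 to 1.125 m from the base axis. Payload 14.9 kg.
Tool frame: the origin (TCP) lies between the finger pads; the fingertips stand 11 mm ahead of it and the grasp point (between the pads) lies 8 mm behind it; z points along the fingers, y is the line along which they close (so a half turn about z gives the same grasp; the last joint's range is limited). The gripper opens to 91 mm and grips with 3 to 60 N. Pads are 32 mm wide; open, the fingers measure 118 mm over their backs; the gripper's body (76 mm by 178 mm) begins 60 mm behind the grasp point.
Start: joints at [1.153, 0.379, 1.734, -0, 1.028, -0.033], TCP at [0.263, 0.649, 0.225] pointing down, gripper open.
Joint ranges: [-2.77, 2.77], [-0.74, 2.19], [0, 2.66], [-1.06, 4.2], [0.31, 2.87], [-3.08, 3.08]. Speed limits (rad/s): [1.89, 1.89, 2.39, 3.14, 3.14, 3.14].

### API

Orientations are given as a rotation vector (axis times angle).
In Python, from plant import env gives the robot as it stands.
- The arm moves only by the tool arm_command, never from a script. Its argument "deltas" is a list of rows, each a list of 5 numbers: the shift along the tool's x, y, z in mm, then the turn about the tool's z in degrees, then the opening, from 0 (shut) to 1 (fully open). A call has 1 to 10 rows; each row shifts and turns the commanded pose from where the row before left it, along the tool's axes as they then stand; what a row does not reach is not made up. A row lasts 1/8 s, in which the tool goes at most 62.5 mm and 10.7 degrees, less where a joint would pass 70% of its speed; a pose out of reach is approached as far as the arm can. A call with a gripper value outside its range is refused whole. The fingers move at their own pace and stop on an object; "grip_force" is the grip in N (left out, the last holds). Time passes only in rows, so rows that do not move let the fingers close. It gives the time, the measured TCP pose, the force, the opening and the grip force at its end, in the units of the state.
- env.sense(): the state, without advancing time (a new reading comes with each control period).
- env.capture(name): name is "side" or "top"; returns a dict with "color" (400x640x3 uint8, red, green, blue), "z_map" (400x640 float32, m along the optical axis (not along the pixel's ray), 0 where there is no reading), "K" (3x3 intrinsics, pixels), "dist" ([k1, k2, p1, p2, k3] as OpenCV has them; the pictures are not rectified), "R" (3x3) and "t" (3): a world point X has camera coordinates R X + t. Camera axes: x right, y down, z forward; pixel columns grow to the right and rows downward; lengths in m; the calibration is good to about 2 mm. A picture is of the moment at which its call begins.
- env.job_done(): hands the job in; it is judged then, once.
Trained networks look in the newest picture that a camera, given by its name, has taken for a name from the list of things; names that differ only in an ending like _2 or _b are one class to them, and where a whole thing is asked for, a point or a joint stands for the part that bears it (a point fixed in the world has none). Each returns a list of dicts, best first, with "conf" (0 to 1); they miss things now and then, are a little off and sometimes report something else, mostly with a low value. They report only what shows in the picture. A call takes as long as a camera call. They do not tell look-alikes from the thing itself.
- env.find_in(camera, label): "location" ([x, y, z] in m, in world coordinates, good to about 4 mm: the middle of the surface that is visible of it).
- env.silhouettes(camera, label): "pixels" (400x640 bool, what is visible of it).
- env.landmark_of(camera, label): "location" ([x, y, z] in m, in world coordinates, good to about 4 mm: a listed point, or the origin of a listed thing).
The state is a dict: "time_s": time; "q": joint angles; "qd": joint speeds; "effort": joint torques, N m; "tcp_pos": TCP position; "orientation": TCP orientation; "ft_force": force on the tool from outside, world axes, zero at the start; "wrist_torque": the same for the moment, N m; "gripper_width": finger opening in m; "gripper_force": force on a finger pad.
Only numpy, scipy, OpenCV 4.12 (cv2) and the standard library are available. Lean on these libraries where they do the work, as an engineer would, in place of code of your own. Each camera call takes 0.05 s, during which the arm holds its last target. There are 200 camera calls.

## Working session

There is one attempt and no reset: what is moved stays moved. The work goes in short steps, Python scripts to look and compute and a tool call to move; the robot and the scene stay as the last step left them, time stands still between calls to the robot, and variables do not carry over. Pictures are saved under pics/ and viewed, at most 10 in all, crops included, and the job is handed in when it is done.

Besides the shell and the picture viewer there is one more tool, called after "Call:" in YAML: its name, and indented under it one key for each argument. arm_command: Moves the arm, as the interface text tells. Its arguments: {"type":"object","properties":{"deltas":{"type":"array"},"grip_force":{"type":"number"}},"required":["deltas"]}

```bash
mkdir -p pics; ls; python3 - <<'E'
from plant import env
import cv2,numpy as np
s=env.sense();print(s['time_s'],s['tcp_pos'],s['orientation'],s['gripper_width'],s['ft_force'])
for c in ('top','side'):
    im=env.capture(c);cv2.imwrite(f'pics/{c}0.png',im['color'][:,:,::-1])
    print(c,im['K'].round(1).tolist(),im['R'].round(3).tolist(),im['t'].round(3).tolist())
    for l in ('breeder_box','clamp','fence_slot','jaw','hub','bay','pellet_tub','feeding_ring','spatula'):
        print(l,[(np.round(d['location'],4).tolist(),round(d['conf'],2)) for d in env.landmark_of(c,l)])
E
```

```text
pics
0.0 [0.26260283 0.64844564 0.22428926] [-6.00688125e-01 -3.08337150e+00  1.68306187e-03] 0.09134465532966443 [-0.22106927  0.32318597 -0.00271501]
top [[499.5, 0.0, 318.6], [0.0, 499.5, 198.3], [0.0, 0.0, 1.0]] [[-0.021, -1.0, -0.005], [-0.995, 0.021, -0.093], [0.094, 0.003, -0.996]] [0.021, 0.468, 1.311]
breeder_box [([0.3227, 0.1495, -0.0006], 0.93), ([0.2552, 0.3138, -0.0012], 0.73), ([0.3975, 0.3062, 0.0011], 0.68), ([0.4587, 0.0288, -0.0013], 0.63)]
clamp [([0.6569, 0.0558, 0.0001], 0.97)]
fence_slot [([0.6476, 0.1632, 0.0125], 0.71)]
jaw [([0.6622, 0.0233, 0.01], 0.44)]
hub [([0.6763, -0.0647, 0.0628], 0.77)]
bay [([0.6562, 0.096, 0.01], 0.6)]
pellet_tub [([0.4391, -0.1024, 0.0056], 0.78), ([0.4541, 0.1532, 0.0016], 0.35)]
feeding_ring [([0.5649, 0.3906, 0.0018], 0.65)]
spatula [([0.4651, -0.3528, 0.0024], 0.56), ([0.4387, -0.1045, 0.0033], 0.51)]
side [[505.1, 0.0, 315.9], [0.0, 505.1, 195.3], [0.0, 0.0, 1.0]] [[0.886, -0.463, -0.02], [-0.36, -0.661, -0.658], [0.291, 0.591, -0.753]] [-0.398, 0.209, 1.242]
breeder_box [([0.4526, 0.1528, 0.0028], 0.94), ([0.398, 0.3071, 0.0022], 0.88), ([0.4582, 0.031, 0.0029], 0.74), ([0.2528, 0.3127, 0.0005], 0.71), ([0.3201, 0.151, -0.0005], 0.67)]
clamp [([0.6628, 0.0632, -0.0026], 0.97), ([0.4565, 0.1513, 0.0041], 0.67)]
fence_slot [([0.6508, 0.1659, 0.0114], 0.94)]
jaw [([0.6626, 0.0261, 0.0125], 0.65)]
hub [([0.6733, -0.0623, 0.0577], 0.97)]
bay [([0.6524, 0.0949, 0.0128], 0.94)]
pellet_tub [([0.4383, -0.0989, -0.0024], 0.94)]
feeding_ring [([0.5652, 0.3931, -0.0], 0.76)]
spatula [([0.4665, -0.3525, 0.0021], 0.66)]
```

View pics/top0.png

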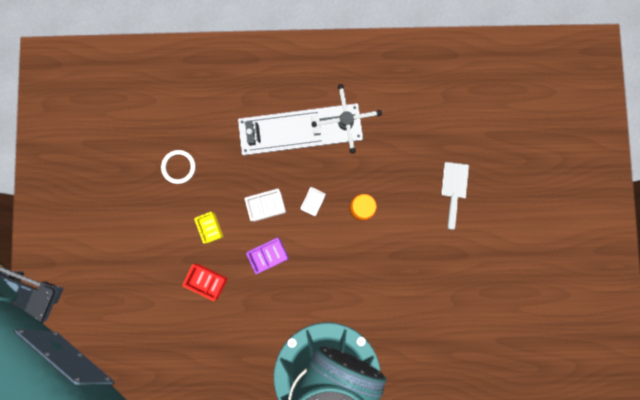

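View pics/side0.png

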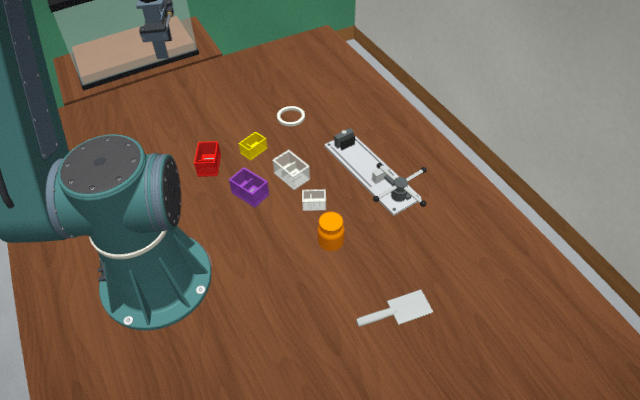

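The white boxes sit at px (265,205), which is large and the target, and (313,201), which is small. The clamp runs from the fence at (251,132) to the capstan at (347,120), and the orange tub is at (363,207). Next I'll measure the poses more accurately.

```bash
cat > h.py <<'E'
from plant import env
import cv2,numpy as np
def cloud(im):
    H,W=im['z_map'].shape
    uv=np.stack(np.meshgrid(np.arange(W),np.arange(H)),-1).reshape(-1,1,2).astype(float)
    n=cv2.undistortPoints(uv,im['K'],np.array(im['dist'])).reshape(H,W,2)
    z=im['z_map'];P=np.dstack([n*z[...,None],z])
    X=(P-im['t'])@im['R']; X[z==0]=np.nan
    return X,n
def plane(im,n,z):
    d=np.dstack([n,np.ones(n.shape[:2])])@im['R'];c=-im['R'].T@im['t']
    return c+d*((z-c[2])/d[...,2])[...,None]
def rect(p):
    (c,wh,a)=cv2.minAreaRect(p.astype(np.float32)*1000); return np.round(c,1),np.round(wh,1),round(a,2)
def clampf(): # refined: origin, yaw set by caller
    pass
E
python3 - <<'E'
from h import *
hub=np.array([.675,-.0635])
for c in ('top','side'):
    im=env.capture(c);X,n=cloud(im)
    m=env.silhouettes(c,'clamp')[0]['pixels']; Z=X[...,2]
    b=m&(Z>.004)&(Z<.02); print(c,'bed',b.sum(),rect(X[b][:,:2]),'zmed',np.nanmedian(Z[b]))
    mm=(m.astype(np.uint8))
    for d in env.silhouettes(c,'breeder_box'):
        q=d['pixels']; x=X[q]; print('box',round(d['conf'],2),q.sum(),np.nanmedian(x,0).round(3),'zpct',np.nanpercentile(x[:,2],[5,50,95]).round(3),'plane55',rect(plane(im,n,.055)[q][:,:2]))
        h=q&(Z>.045)&(Z<.065)
        if h.sum()>5: print('   rim',h.sum(),rect(X[h][:,:2]))
    s=(Z>.045)&(Z<.085)&(np.hypot(X[...,0]-hub[0],X[...,1]-hub[1])<.115)
    x=X[s]; r=np.hypot(*(x[:,:2]-hub).T);a=np.degrees(np.arctan2(*(x[:,:2]-hub).T[::-1]))
    k=r>.07
    for lo in range(-180,180,30):
        w=k&(a>=lo)&(a<lo+30)
        if w.sum(): print('  sp',lo,w.sum(),x[w].mean(0).round(4),a[w].mean().round(1),r[w].max().round(3))
    w=r<.022; print('hub',x[w].mean(0).round(4), w.sum())
    for l in('hub','jaw','fence_slot','bay'): print(l,[(np.round(d['location'],4).tolist(),round(d['conf'],2)) for d in env.landmark_of(c,l)][:1])
    f=m&(Z>.035)&(Z<.06); print('high',[ (p.round(3)) for p in np.unique(X[f].round(2),axis=0)][:0])
    np.save(f'pics/{c}.npy',X[m])
im=env.capture('top')['color'];cv2.imwrite('pics/crop.png',cv2.resize(im[70:230,225:395,::-1],None,fx=3.5,fy=3.5,interpolation=cv2.INTER_CUBIC))
E
```

```text
top bed 3432 (array([650.2,  30.4]), array([132. , 390.4]), 5.65) zmed 0.011628233204465953
box 0.82 591 [0.396 0.309 0.01 ] zpct [0.001 0.01  0.044] plane55 (array([395.3, 299.1]), array([74.9, 54.8]), 18.45)
   rim 11 (array([396.7, 304.8]), array([67.3, 44. ]), 23.49)
box 0.78 807 [0.319 0.152 0.008] zpct [0.003 0.008 0.056] plane55 (array([319.4, 147.3]), array([59.4, 91.3]), 24.01)
   rim 159 (array([319.9, 148.7]), array([58.7, 89. ]), 25.16)
box 0.69 369 [0.459 0.028 0.006] zpct [0.001 0.006 0.039] plane55 (array([455.7,  27.6]), array([41.9, 61.8]), 62.44)
box 0.69 966 [0.254 0.317 0.013] zpct [0.003 0.013 0.057] plane55 (array([255.9, 308.7]), array([97.9, 67. ]), 64.1)
   rim 231 (array([254.8, 313.5]), array([91.6, 60.3]), 64.01)
box 0.67 846 [0.453 0.157 0.009] zpct [0.002 0.009 0.056] plane55 (array([450.7, 151.7]), array([64.7, 92.4]), 13.57)
   rim 195 (array([451.8, 153.5]), array([60.7, 89.7]), 14.37)
  sp -180 49 [ 0.5916 -0.0772  0.0666] -170.6 0.096
  sp -90 46 [ 0.6857 -0.1464  0.0664] -82.7 0.094
  sp 0 42 [ 0.7558 -0.0519  0.0666] 8.2 0.092
  sp 60 38 [0.682  0
[... 1006 characters left out ...]
, array([ 85.1, 130.3]), 12.17)
   rim 243 (array([447.5, 151.8]), array([63.2, 94.2]), 13.36)
box 0.56 475 [0.456 0.028 0.022] zpct [0.003 0.022 0.04 ] plane55 (array([442.6,   2.1]), array([69.8, 58.9]), 61.83)
  sp -180 47 [ 0.5893 -0.0798  0.0658] -169.2 0.101
  sp -90 48 [ 0.6826 -0.1495  0.0657] -85.0 0.095
  sp 0 34 [ 0.7543 -0.0548  0.066 ] 6.3 0.089
  sp 60 20 [0.682  0.0149 0.0478] 84.9 0.09
  sp 90 87 [0.6525 0.0138 0.0561] 106.2 0.093
  sp 120 2 [0.6374 0.     0.0515] 120.7 0.074
hub [ 0.6701 -0.0694  0.0699] 151
hub [([0.6747, -0.0626, 0.062], 0.55)]
jaw [([0.6639, 0.0287, 0.0136], 0.73)]
fence_slot [([0.6523, 0.1618, 0.0135], 0.56)]
bay [([0.6547, 0.096, 0.0125], 0.73)]
high []
```

View pics/crop.png

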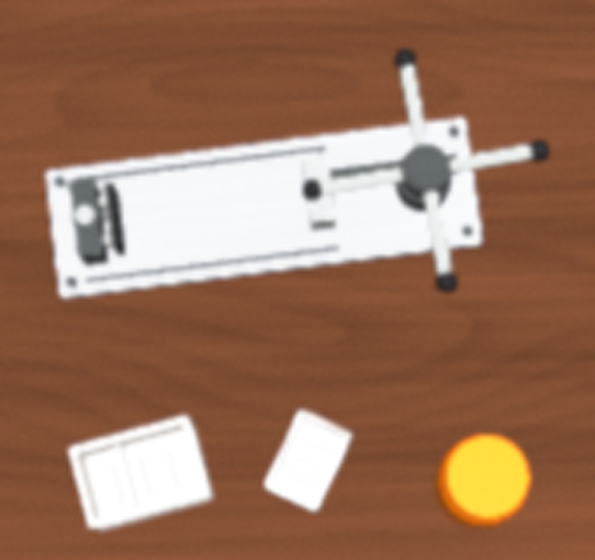

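Crop: bed corners at about (48,172), (465,120), (482,243) and (63,297). The fence pad is at (117,220), the jaw at (320,195) with a spoke ball over it, and the spokes are nearly parallel to the clamp axes, so the capstan is close to 0. Now I'll write a planner and refine the clamp.

```bash
cat > plan.py <<'E'
from h import *
from scipy.spatial.transform import Rotation as Ro
def cur():
    s=env.sense();M=Ro.from_rotvec(s['orientation']).as_matrix();return s,np.array(s['tcp_pos'])*1000,M
def plan(P,yaw,n,p=None,th=None,op=1):
    """rows to target P (mm), tool-y world angle yaw (deg); tool straight down"""
    s,p0,M=cur(); p=p0 if p is None else np.array(p,float)
    th=np.degrees(np.arctan2(M[1,1],M[0,1])) if th is None else th
    d=(yaw-th+90)%180-90
    k=max(n,int(np.ceil(abs(d)/10)));st=(np.array(P)-p)/k;rows=[]
    for i in range(k):
        a=np.radians(th+d*i/k); y=np.array([np.cos(a),np.sin(a)]); x=np.array([y[1],-y[0]])*-1
        x=np.array([-y[1],y[0]]) if False else x
        # z down: x = y cross z
        x=np.cross([y[0],y[1],0],[0,0,-1])[:2]
        rows.append([round(float(st[:2]@x),1),round(float(st[:2]@y),1),round(float(-st[2]),1),round(-d/k,2),op])
    print('from',p.round(1),round(th,2),'to',P,yaw,'q6',round(s['q'][5],2));print(rows)
    return th+d
E
python3 - <<'E'
from plan import *
for c in ('top','side'):
    X=np.load(f'pics/{c}.npy'); X=X[~np.isnan(X[:,2])]
    for yaw in (6.4,):
        for lo in(0,):
            b=X[(abs(X[:,2]-.012)<.004)]
            b=b[np.hypot(b[:,0]-.657,b[:,1]-.057)<.18]
            # fit: refine yaw by minimising extents of 1-99 pct
            best=min(((lambda q:(np.ptp(np.percentile(q[:,0],[1,99]))+np.ptp(np.percentile(q[:,1],[1,99])),a,(np.percentile(q[:,0],[1,99]).mean(),np.percentile(q[:,1],[1,99]).mean()),np.ptp(q,0)))(b[:,:2]@Ro.from_euler('z',a,degrees=True).as_matrix()[:2,:2]) for a in np.arange(3,10,.25)),key=lambda t:t[0])
            a=best[1];o=Ro.from_euler('z',a,degrees=True).as_matrix()[:2,:2]@np.array(best[2]);print(c,a,o.round(4),best[3].round(3))
    R=Ro.from_euler('z',6.25,degrees=True).as_matrix()[:2,:2]
    q=np.c_[(X[:,:2]-o)@R,X[:,2]]*1000
    for n,lo,hi,y0,y1,xw in(('fence',50,58,60,140,35),('pad',25,46,70,125,20),('jaw',44,52,-70,-10,28)):
        w=q[(q[:,2]>lo)&(q[:,2]<hi)&(q[:,1]>y0)&(q[:,1]<y1)&(abs(q[:,0])<xw)]
        if len(w): print(n,len(w),np.percentile(w[:,1],[2,50,98]).round(1),np.percentile(w[:,0],[2,50,98]).round(1))
t=plan([451,153,130],14,12)
E
```

```text
top 6.0 [0.6599 0.0596] [0.101 0.329]
fence 10 [114.4 128.1 137.7] [22.5 28.3 30. ]
pad 5 [108.8 109.2 109.6] [-0.  13.6 19.3]
jaw 85 [-54.  -45.2 -34.9] [-25.1   6.2  23.9]
side 6.0 [0.6565 0.052 ] [0.105 0.331]
jaw 71 [-48.9 -39.4 -27.7] [-24.4  -6.3  24.8]
from [262.8 648.8 224.9] 67.95 to [451, 153, 130] 14 q6 -0.03
[[-30.0, -32.4, 7.9, np.float64(4.5), 1], [-32.5, -30.0, 7.9, np.float64(4.5), 1], [-34.7, -27.3, 7.9, np.float64(4.5), 1], [-36.8, -24.5, 7.9, np.float64(4.5), 1], [-38.6, -21.5, 7.9, np.float64(4.5), 1], [-40.2, -18.5, 7.9, np.float64(4.5), 1], [-41.5, -15.3, 7.9, np.float64(4.5), 1], [-42.5, -12.0, 7.9, np.float64(4.5), 1], [-43.4, -8.6, 7.9, np.float64(4.5), 1], [-43.9, -5.2, 7.9, np.float64(4.5), 1], [-44.2, -1.7, 7.9, np.float64(4.5), 1], [-44.2, 1.8, 7.9, np.float64(4.5), 1]]
```

Call:
arm_command:
  deltas:
    - [-30,-32.4,8,4.5,1]
    - [-32.5,-30,8,4.5,1]
    - [-34.7,-27.3,8,4.5,1]
    - [-36.8,-24.5,8,4.5,1]
    - [-38.6,-21.5,8,4.5,1]
    - [-40.2,-18.5,8,4.5,1]
    - [-41.5,-15.3,8,4.5,1]
    - [-42.5,-12,8,4.5,1]
    - [-43.4,-8.6,8,4.5,1]
    - [-43.9,-5.2,8,4.5,1]

```text
time_s: 3.0
tcp_pos: [0.4198, 0.2342, 0.1449]
orientation: [1.738, 2.617, 0.001]
ft_force: [0.6, 0.3, -0.1]
gripper_width: 0.0911
gripper_force: 0.0
```

Call:
arm_command:
  deltas:
    - [-44.2,-1.7,8,4.5,1]
    - [-44.2,1.8,8,4.5,1]
    - [0,0,0,0,1]
    - [0,0,0,0,1]

```text
time_s: 3.5
tcp_pos: [0.4508, 0.1529, 0.1291]
orientation: [1.935, 2.475, 0.0]
ft_force: [1.0, -0.5, 0.2]
gripper_width: 0.0912
gripper_force: 0.0
```

Call:
arm_command:
  deltas:
    - [0,0,35,0,1]
    - [0,0,35,0,1]
    - [0,0,29,0,1]
    - [0,0,0,0,1]
    - [0,0,0,0,0.6]
    - [0,0,0,0,0.5]
    - [0,0,0,0,0.5]
    - [0,0,0,0,0.5]
    - [0,0,0,0,0.5]
    - [0,0,0,0,0.5]
  grip_force: 12

```text
time_s: 4.75
tcp_pos: [0.4512, 0.1529, 0.0306]
orientation: [1.935, 2.474, 0.001]
ft_force: [-1.9, 1.2, 11.0]
gripper_width: 0.0596
gripper_force: 12.0
```

Call:
arm_command:
  deltas:
    - [0,0,-20,0,0.5]
    - [0,0,-30,0,0.5]
    - [0,0,-30,0,0.5]
    - [0,0,0,0,0.5]

```text
time_s: 5.25
tcp_pos: [0.4519, 0.153, 0.1117]
orientation: [1.934, 2.473, 0.005]
ft_force: [-0.3, -0.6, -2.1]
gripper_width: 0.0601
gripper_force: 12.0
```

```bash
python3 - <<'E'
from plan import *
s,p,M=cur();print(p,s['ft_force'],s['gripper_width'])
for c in('top','side'):
    im=env.capture(c);X,n=cloud(im)
    for d in env.silhouettes(c,'breeder_box')[:6]:
        print(c,round(d['conf'],2),d['pixels'].sum(),np.nanmedian(X[d['pixels']],0).round(3))
    if c=='side':cv2.imwrite('pics/lift.png',cv2.resize(im['color'][100:260,220:440,::-1],None,fx=3,fy=3))
plan([655,95,p[2]],6.1,7,op=.5)
E
```

```text
[451.87473834 153.02516142 111.67458834] [-0.32421464 -0.63431926 -2.11280683] 0.06005836004233428
top 0.86 468 [0.396 0.314 0.008]
top 0.82 401 [0.46  0.029 0.006]
top 0.71 498 [0.263 0.338 0.012]
side 0.92 437 [0.386 0.294 0.024]
side 0.9 453 [0.454 0.031 0.021]
side 0.73 864 [0.251 0.307 0.033]
side 0.62 708 [0.461 0.122 0.109]
from [450.  152.5 108.9] 13.95 to [655, 95, np.float64(111.67458833906183)] 6.1 q6 0.03
[[-15.0, 26.4, -0.4, np.float64(1.12), 0.5], [-14.5, 26.7, -0.4, np.float64(1.12), 0.5], [-14.0, 27.0, -0.4, np.float64(1.12), 0.5], [-13.5, 27.3, -0.4, np.float64(1.12), 0.5], [-12.9, 27.5, -0.4, np.float64(1.12), 0.5], [-12.4, 27.8, -0.4, np.float64(1.12), 0.5], [-11.8, 28.0, -0.4, np.float64(1.12), 0.5]]
```

View pics/lift.png

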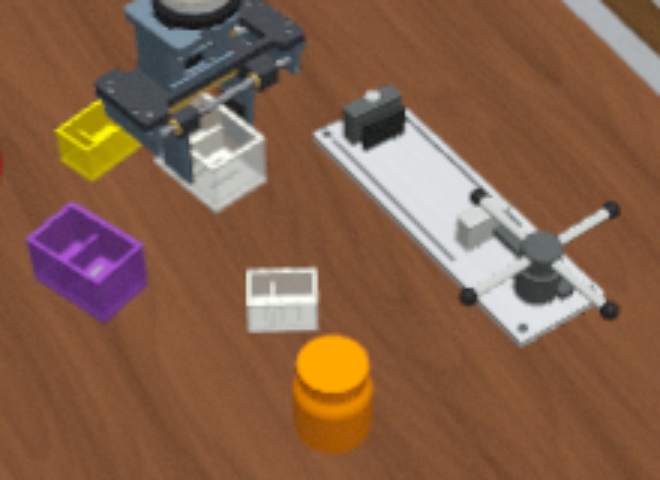

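The large white box hangs level in the gripper at about (210,160), and the bay is free. Moving it above the bay.

Call:
arm_command:
  deltas:
    - [-15,26.4,0,1.1,0.5]
    - [-14.5,26.7,0,1.1,0.5]
    - [-14,27,0,1.1,0.5]
    - [-13.5,27.3,0,1.1,0.5]
    - [-12.9,27.5,0,1.1,0.5]
    - [-12.4,27.8,0,1.1,0.5]
    - [-11.8,28,0,1.1,0.5]
    - [0,0,0,0,0.5]
    - [0,0,0,0,0.5]

```text
time_s: 6.58
tcp_pos: [0.6544, 0.0954, 0.1085]
orientation: [-2.096, -2.338, 0.003]
ft_force: [-0.2, -1.0, -2.6]
gripper_width: 0.0601
gripper_force: 12.0
```

```bash
cat > rel.py <<'E'
from plan import *
R=Ro.from_euler('z',6.1,degrees=True).as_matrix()[:2,:2];O=np.array([659,58])
def rel(P): return np.round((np.array(P)[...,:2]*1000-O)@R,1)
E
python3 - <<'E'
from rel import *
s,p,M=cur();print(p,s['ft_force'],s['gripper_width'],'tcp rel',rel(p/1000))
for c in('top','side'):
    im=env.capture(c);X,n=cloud(im)
    for l in ('breeder_box','hub','fence_slot','bay','jaw'):
        for d in env.landmark_of(c,l):
            if d['location'][0]>.55: print(c,l,np.round(d['location'],4),rel(d['location']),round(d['conf'],2))
    cv2.imwrite(f'pics/bay_{c}.png',cv2.resize(im['color'][70:230,220:440,::-1],None,fx=3,fy=3))
E
```

```text
[654.41748806  95.4474809  108.52736301] [-0.18968358 -0.98822992 -2.6062814 ] 0.06010015272755545 tcp rel [-0.6 37.7]
top hub [ 0.675  -0.0662  0.0639] [   2.7 -125.2] 0.83
top jaw [0.6614 0.0212 0.0123] [ -1.5 -36.8] 0.63
side breeder_box [0.655  0.0968 0.0844] [ 0.1 39. ] 0.83
side hub [ 0.6761 -0.0639  0.06  ] [   4. -123.] 0.79
side fence_slot [0.6487 0.1635 0.0138] [  1. 106.] 0.84
side bay [0.6532 0.0946 0.0136] [-1.9 37. ] 0.86
side jaw [0.6631 0.0275 0.0119] [  0.8 -30.8] 0.71
```

View pics/bay_side.png

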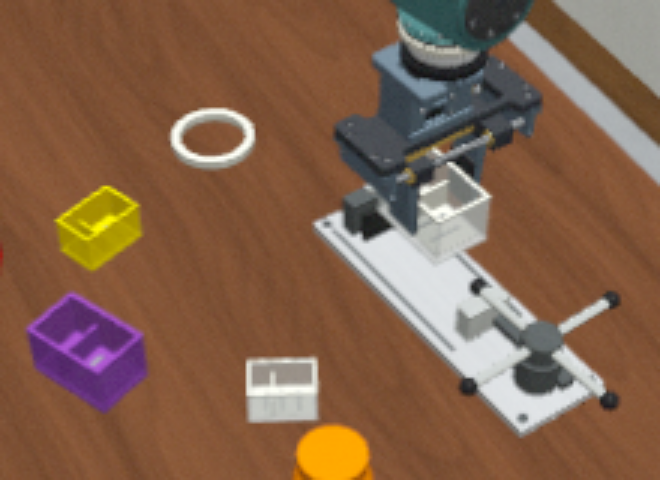

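Call:
arm_command:
  deltas:
    - [0.7,1.7,0,-0.4,0.5]
    - [0,0,25,0,0.5]
    - [0,0,25,0,0.5]
    - [0,0,12,0,0.5]
    - [0,0,0,0,0.5]
    - [0,0,0,0,0.5]

```text
time_s: 7.92
tcp_pos: [0.6579, 0.0964, 0.0488]
orientation: [2.088, 2.346, 0.001]
ft_force: [0.3, -1.2, -2.0]
gripper_width: 0.0603
gripper_force: 12.0
```

Call:
arm_command:
  deltas:
    - [0,-1.5,3,0,0.5]
    - [0,0,2,0,0.5]
    - [0,0,1,0,0.5]
    - [0,0,0,0,0.5]

```text
time_s: 8.43
tcp_pos: [0.6558, 0.0962, 0.0426]
orientation: [-2.089, -2.347, 0.0]
ft_force: [-4.1, -0.0, 7.0]
gripper_width: 0.0598
gripper_force: 12.0
```

Call:
arm_command:
  deltas:
    - [0,0,0,0,0.75]
    - [0,0,0,0,0.9]
    - [0,0,0,0,0.9]
    - [0,0,0,0,0.9]
    - [0,0,-15,0,0.9]
    - [0,0,-30,0,0.9]
    - [0,0,-45,0,0.9]
    - [0,0,0,0,0.9]

```text
time_s: 9.43
tcp_pos: [0.6581, 0.0965, 0.1365]
orientation: [2.086, 2.344, 0.007]
ft_force: [-0.4, 0.4, -0.4]
gripper_width: 0.082
gripper_force: 0.0
```

```bash
sed -i 's/6.1,degrees/6.4,degrees/;s/659,58/660,59.5/' rel.py; python3 - <<'E'
from rel import *
s,p,M=cur();print(p,s['ft_force'],s['gripper_width'],s['q'][5])
for c in('top','side'):
    im=env.capture(c);X,n=cloud(im)
    for l in ('breeder_box','hub','fence_slot','bay','jaw','capstan'):
        for d in env.landmark_of(c,l):
            if d['location'][0]>.55: print(c,l,np.round(d['location'],4),rel(d['location']),round(d['conf'],2))
    q=np.c_[(X[...,:2].reshape(-1,2)*1000-O)@R,X[...,2].ravel()*1000]
    w=q[(abs(q[:,2]-66)<5)&(abs(q[:,0])<45)&(abs(q[:,1]-37)<60)];print(c,'rim',len(w),rect(w[:,:2]/1000))
    cv2.imwrite(f'pics/set_{c}.png',cv2.resize(im['color'][70:230,220:440,::-1],None,fx=3,fy=3))
E
```

```text
[658.09225021  96.47773264 136.48548666] [-0.39075296  0.40082174 -0.39268592] 0.08200565752747371 -0.005648325623354683
top hub [ 0.6747 -0.0652  0.0619] [   0.7 -125.6] 0.6
top fence_slot [0.6586 0.0569 0.001 ] [-1.7 -2.4] 0.5
top jaw [0.6636 0.0221 0.0131] [ -0.6 -37.6] 0.53Traceback (most recent call last):
  File "<stdin>", line 6, in <module>
ValueError: it knows: bay, breeder_box, clamp, feeding_ring, fence_slot, hub, jaw, pellet_tub, spatula
```

```bash
python3 - <<'E'
from rel import *
plan([647.9,-128,120],-95,10,op=0)
E
```

```text
from [655.2  96.1 130.9] 6.65 to [647.9, -128, 120] -95 q6 -0.01
[[-22.2, -3.3, 1.1, np.float64(-7.83), 0], [-21.5, -6.3, 1.1, np.float64(-7.83), 0], [-20.5, -9.2, 1.1, np.float64(-7.83), 0], [-19.0, -11.9, 1.1, np.float64(-7.83), 0], [-17.2, -14.4, 1.1, np.float64(-7.83), 0], [-15.1, -16.6, 1.1, np.float64(-7.83), 0], [-12.7, -18.5, 1.1, np.float64(-7.83), 0], [-10.1, -20.0, 1.1, np.float64(-7.83), 0], [-7.2, -21.2, 1.1, np.float64(-7.83), 0], [-4.3, -22.0, 1.1, np.float64(-7.83), 0]]
```

```bash
sed -i 's/d=(yaw-th+90)%180-90/d=(yaw-th+180)%360-180/' plan.py; python3 - <<'E'
from rel import *
plan([647.9,-128,120],-95,11,op=0)
E
```

```text
from [655.2  96.1 130.9] 6.65 to [647.9, -128, 120] -95 q6 -0.01
[[-20.2, -3.0, 1.0, np.float64(9.24), 0], [-20.4, 0.3, 1.0, np.float64(9.24), 0], [-20.1, 3.5, 1.0, np.float64(9.24), 0], [-19.2, 6.7, 1.0, np.float64(9.24), 0], [-17.9, 9.7, 1.0, np.float64(9.24), 0], [-16.1, 12.5, 1.0, np.float64(9.24), 0], [-13.9, 14.9, 1.0, np.float64(9.24), 0], [-11.3, 16.9, 1.0, np.float64(9.24), 0], [-8.5, 18.5, 1.0, np.float64(9.24), 0], [-5.4, 19.7, 1.0, np.float64(9.24), 0], [-2.2, 20.3, 1.0, np.float64(9.24), 0]]
```

Call:
arm_command:
  deltas:
    - [-20.2,-3,1,9.2,0]
    - [-20.4,0.3,1,9.2,0]
    - [-20.1,3.5,1,9.2,0]
    - [-19.2,6.7,1,9.2,0]
    - [-17.9,9.7,1,9.2,0]
    - [-16.1,12.5,1,9.2,0]
    - [-13.9,14.9,1,9.2,0]
    - [-11.3,16.9,1,9.2,0]
    - [-8.5,18.5,1,9.2,0]
    - [-5.4,19.7,1,9.2,0]
  grip_force: 20

```text
time_s: 10.98
tcp_pos: [0.6495, -0.1081, 0.121]
orientation: [-3.139, -0.119, 0.002]
ft_force: [0.2, -1.1, -0.9]
gripper_width: 0.0005
gripper_force: 0.0
```

Call:
arm_command:
  deltas:
    - [-2.2,20.3,1,9.5,0]
    - [0,0,0,0,0]
    - [0,0,0,0,0]

```text
time_s: 11.35
tcp_pos: [0.6491, -0.1275, 0.1204]
orientation: [-3.139, 0.128, 0.001]
ft_force: [-0.4, -0.6, -0.1]
gripper_width: 0.0006
gripper_force: 0.0
```

```bash
cat > look.py <<'E'
from rel import *
def look(tag):
    for c in('top','side'):
        im=env.capture(c);X,n=cloud(im)
        for l in ('breeder_box','jaw','hub','fence_slot'):
            for d in env.landmark_of(c,l):
                if d['location'][0]>.55: print(c,l,np.round(d['location'],4),rel(d['location']),round(d['conf'],2))
        q=np.c_[(X[...,:2].reshape(-1,2)*1000-O)@R,X[...,2].ravel()*1000]
        w=q[(abs(q[:,2]-66)<4)&(abs(q[:,0])<45)&(abs(q[:,1]-45)<65)];
        if len(w): print(c,'rim',len(w),rect(w[:,:2]/1000))
        cv2.imwrite(f'pics/{tag}_{c}.png',cv2.resize(im['color'][70:230,220:440,::-1],None,fx=3,fy=3))
    s,p,M=cur();print(s['time_s'],p.round(1),np.round(s['ft_force'],1),'yaw',np.degrees(np.arctan2(M[1,1],M[0,1])).round(1),'q6',round(s['q'][5],2))
E
python3 -c "
from look import *
look('a')"
```

```text
top breeder_box [0.6614 0.0961 0.0146] [ 5.5 36.2] 0.73
top breeder_box [0.6584 0.1009 0.0126] [ 3.  41.3] 0.64
top jaw [0.6613 0.0249 0.0115] [ -2.6 -34.5] 0.43
top hub [ 0.6757 -0.0673  0.0593] [   1.5 -127.8] 0.88
top fence_slot [0.6484 0.1613 0.0138] [ -0.2 102.5] 0.76
top rim 166 (array([-0.5, 37.9]), array([61.4, 90.2]), 0.04)
side breeder_box [0.6573 0.0971 0.012 ] [ 1.5 37.7] 0.92
side jaw [0.6621 0.0266 0.0111] [ -1.6 -32.9] 0.51
side hub [ 0.6782 -0.0632  0.0561] [   4.4 -124. ] 0.83
side fence_slot [0.6498 0.1642 0.0099] [  1.5 105.2] 0.98
side rim 173 (array([-3.2, 37.9]), array([93.1, 65.1]), 89.72)
11.85 [ 649.5 -127.8  120.9] [ 1.  -0.2 -0.1] yaw -94.8 q6 1.43
```

View pics/a_top.png

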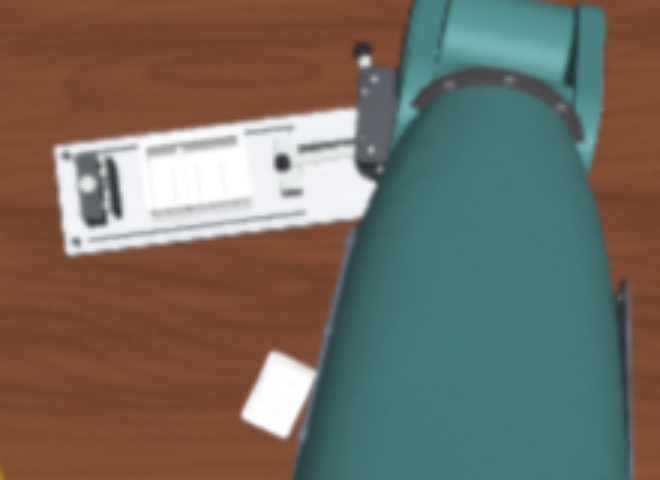

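The box stands straight in the bay at px (198,177): the rim sits at clamp x -0.5 and y 38, square to the bed. The jaw is at (290,165). Descending behind the -y spoke and pushing.

Call:
arm_command:
  deltas:
    - [0,0,30,0,0]
    - [0,0,25,0,0]
    - [0,0,9,0,0]
    - [0,0,0,0,0]

```text
time_s: 12.35
tcp_pos: [0.6493, -0.1279, 0.0568]
orientation: [-3.139, 0.133, 0.001]
ft_force: [0.0, -1.0, -0.7]
gripper_width: 0.0006
gripper_force: 0.0
```

Call:
arm_command:
  deltas:
    - [5.7,1.6,0,-5,0]
    - [5.7,1.6,0,-5,0]
    - [5.7,1.6,0,-5,0]
    - [5.7,1.6,0,-5,0]

```text
time_s: 12.85
tcp_pos: [0.6721, -0.1333, 0.0581]
orientation: [-3.113, -0.419, 0.002]
ft_force: [-7.5, 0.5, 2.5]
gripper_width: 0.0003
gripper_force: 3.7
```

Call:
arm_command:
  deltas:
    - [5.7,1.6,0,-5,0]
    - [5.7,1.6,0,-5,0]
    - [5.7,1.6,0,-5,0]
    - [5.7,1.6,0,-5,0]
    - [5.7,1.6,0,-5,0]
    - [5.7,1.6,0,-5,0]
    - [5.7,1.6,0,-5,0]
    - [5.7,1.6,0,-5,0]

```text
time_s: 13.85
tcp_pos: [0.7162, -0.12, 0.0579]
orientation: [-2.782, -1.459, 0.003]
ft_force: [-7.4, -2.8, 1.3]
gripper_width: 0.0004
gripper_force: 3.5
```

Call:
arm_command:
  deltas:
    - [5.7,1.6,0,-5,0]
    - [5.7,1.6,0,-5,0]
    - [5.7,1.6,0,-5,0]
    - [5.7,1.6,0,-5,0]
    - [5.7,1.6,0,-5,0]
    - [5.7,1.6,0,-5,0]
    - [5.7,1.6,0,-5,0]

```text
time_s: 14.72
tcp_pos: [0.7402, -0.0871, 0.0579]
orientation: [2.215, 2.228, -0.002]
ft_force: [-4.9, -6.9, -1.3]
gripper_width: 0.0001
gripper_force: 3.2
```

```bash
python3 -c "
from look import *
look('b')"
```

```text
top breeder_box [0.6561 0.0943 0.0129] [ 0. 35.] 0.74
top jaw [0.6593 0.0464 0.008 ] [ -2.2 -12.9] 0.54
top fence_slot [0.6499 0.1658 0.0154] [  1.8 106.8] 0.71
top rim 171 (array([-0.3, 37.8]), array([90.1, 61.5]), 89.83)
side breeder_box [0.6582 0.0965 0.0106] [ 2.3 37. ] 0.85
side breeder_box [0.6547 0.0921 0.0109] [-1.6 33. ] 0.63
side jaw [0.6594 0.0481 0.0075] [ -1.9 -11.3] 0.52
side hub [ 0.6741 -0.0638  0.0594] [   0.3 -124.1] 0.73
side fence_slot [0.652  0.1629 0.0124] [  3.6 103.6] 0.95
side rim 189 (array([-3.3, 38.4]), array([65.8, 92.6]), 1.16)
15.225 [741.  -86.6  57.5] [ 0.6 -2.5  1.7] yaw 0.1 q6 -0.15
```

View pics/b_side.png

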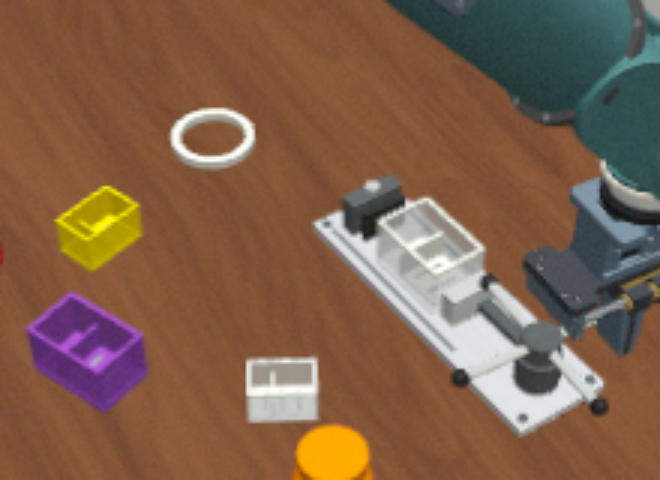

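The first quarter turn worked: the jaw at px (460,303) is just short of the box at (430,240). The finger stands behind the +x spoke at (600,340). Changing to the next spoke.

Call:
arm_command:
  deltas:
    - [-6,0,0,0,0]
    - [0,0,-30,0,0]
    - [0,0,-32,0,0]
    - [0,0,0,0,0]

```text
time_s: 15.72
tcp_pos: [0.742, -0.0929, 0.1216]
orientation: [2.217, 2.222, 0.004]
ft_force: [0.4, -0.5, -0.0]
gripper_width: 0.0005
gripper_force: 0.0
```

```bash
python3 - <<'E'
from rel import *
plan([639.4,-123.6,118],-103,10,op=0)
E
```

```text
from [742.  -92.9 121.6] 0.14 to [639.4, -123.6, 118] -103 q6 -0.16
[[-2.8, -9.3, 0.3, np.float64(9.38), 0], [-4.3, -8.8, 0.3, np.float64(9.38), 0], [-5.6, -7.9, 0.3, np.float64(9.38), 0], [-6.8, -6.9, 0.3, np.float64(9.38), 0], [-7.9, -5.7, 0.3, np.float64(9.38), 0], [-8.7, -4.4, 0.3, np.float64(9.38), 0], [-9.3, -2.9, 0.3, np.float64(9.38), 0], [-9.6, -1.3, 0.3, np.float64(9.38), 0], [-9.7, 0.3, 0.3, np.float64(9.38), 0], [-9.6, 1.8, 0.3, np.float64(9.38), 0], [-9.1, 3.4, 0.3, np.float64(9.38), 0]]
```

Call:
arm_command:
  deltas:
    - [-2.8,-9.3,0,9.4,0]
    - [-4.3,-8.8,0,9.4,0]
    - [-5.6,-7.9,0,9.4,0]
    - [-6.8,-6.9,0,9.4,0]
    - [-7.9,-5.7,0,9.4,0]
    - [-8.7,-4.4,0,9.4,0]
    - [-9.3,-2.9,0,9.4,0]
    - [-9.6,-1.3,0,9.4,0]
    - [-9.7,0.3,0,9.4,0]
    - [-9.6,1.8,0,9.4,0]

```text
time_s: 16.98
tcp_pos: [0.6464, -0.1204, 0.118]
orientation: [-3.139, 0.114, 0.002]
ft_force: [-0.7, -0.4, 0.3]
gripper_width: 0.0005
gripper_force: 0.0
```

Call:
arm_command:
  deltas:
    - [-9.1,3.4,4,9.4,0]
    - [0,0,0,0,0]
    - [0,0,30,0,0]
    - [0,0,30,0,0]
    - [0,0,0,0,0]

```text
time_s: 17.6
tcp_pos: [0.6367, -0.1227, 0.0528]
orientation: [-3.121, 0.357, 0.006]
ft_force: [0.3, 1.2, 0.5]
gripper_width: 0.0007
gripper_force: 0.0
```

Call:
arm_command:
  deltas:
    - [5.7,1.6,0,-5,0]
    - [5.7,1.6,0,-5,0]
    - [5.7,1.6,0,-5,0]
    - [5.7,1.6,0,-5,0]

```text
time_s: 18.1
tcp_pos: [0.6599, -0.1318, 0.0562]
orientation: [-3.136, -0.194, 0.002]
ft_force: [-6.8, -0.7, 3.3]
gripper_width: 0.0007
gripper_force: 3.4
```

Call:
arm_command:
  deltas:
    - [5.7,1.6,0,-5,0]
    - [5.7,1.6,0,-5,0]
    - [5.7,1.6,0,-5,0]
    - [5.7,1.6,0,-5,0]
    - [5.7,1.6,0,-5,0]
    - [5.7,1.6,0,-5,0]

```text
time_s: 18.85
tcp_pos: [0.6951, -0.1299, 0.0562]
orientation: [2.978, 0.999, -0.001]
ft_force: [-7.0, -4.8, 3.0]
gripper_width: 0.0007
gripper_force: 3.6
```

Call:
arm_command:
  deltas:
    - [2.3,0.7,0,-2,0]
    - [2.3,0.7,0,-2,0]
    - [2.3,0.7,0,-2,0]
    - [2.3,0.7,0,-2,0]
    - [2.3,0.7,0,-2,0]

```text
time_s: 19.48
tcp_pos: [0.7061, -0.1252, 0.0563]
orientation: [2.881, 1.252, -0.001]
ft_force: [-5.1, -3.9, 2.3]
gripper_width: 0.0006
gripper_force: 3.6
```

```bash
python3 -c "
from look import *
look('c')"
```

```text
top breeder_box [0.6563 0.1067 0.0135] [ 1.6 47.3] 0.65
top jaw [0.657  0.0574 0.0134] [-3.2 -1.8] 0.71
top hub [ 0.674  -0.0673  0.0635] [  -0.2 -127.6] 0.84
top fence_slot [0.6492 0.1617 0.0139] [  0.7 102.8] 0.6
top rim 175 (array([ 0.2, 46.5]), array([90. , 61.7]), 89.64)
side breeder_box [0.6551 0.1057 0.0132] [ 0.3 46.5] 0.79
side jaw [0.6611 0.0605 0.0098] [1.2 0.9] 0.83
side hub [ 0.6766 -0.0628  0.059 ] [   2.9 -123.4] 0.83
side fence_slot [0.6503 0.1627 0.0119] [  1.9 103.6] 0.79
side rim 174 (array([-3.1, 46. ]), array([65.7, 94.9]), 1.13)
19.975 [ 706.2 -125.    56.3] [-4.5 -2.2  1.9] yaw -43.1 q6 0.55
```

Call:
arm_command:
  deltas:
    - [2.3,0.7,0,-2,0]
    - [2.3,0.7,0,-2,0]
    - [2.3,0.7,0,-2,0]
    - [2.3,0.7,0,-2,0]

```text
time_s: 20.48
tcp_pos: [0.7142, -0.12, 0.0563]
orientation: [2.786, 1.45, -0.001]
ft_force: [-5.4, -5.0, 1.3]
gripper_width: 0.0007
gripper_force: 3.6
```

Call:
arm_command:
  deltas:
    - [2.3,0.7,0,-2,0]
    - [2.3,0.7,0,-2,0]

```text
time_s: 20.72
tcp_pos: [0.7179, -0.1171, 0.0563]
orientation: [2.734, 1.546, -0.001]
ft_force: [-4.8, -5.4, 1.6]
gripper_width: 0.0003
gripper_force: 3.6
```

Call:
arm_command:
  deltas:
    - [2.3,0.7,0,-2,0]
    - [2.3,0.7,0,-2,0]

```text
time_s: 20.98
tcp_pos: [0.7215, -0.1138, 0.0563]
orientation: [2.679, 1.641, -0.001]
ft_force: [-4.2, -5.0, 1.3]
gripper_width: 0.0006
gripper_force: 3.6
```

```bash
python3 -c "
from look import *
look('d')"
```

```text
top breeder_box [0.6551 0.1095 0.0146] [ 0.7 50.2] 0.72
top jaw [0.6579 0.061  0.014 ] [-1.9  1.7] 0.55
top fence_slot [0.6484 0.1646 0.015 ] [  0.2 105.7] 0.59
top rim 170 (array([ 0.2, 50.9]), array([61.7, 89.9]), 0.35)
side breeder_box [0.6558 0.1083 0.0152] [ 1.3 49. ] 0.72
side jaw [0.661  0.065  0.0099] [1.6 5.4] 0.65
side hub [ 0.674  -0.0632  0.0602] [   0.2 -123.5] 0.81
side fence_slot [0.651  0.1627 0.0123] [  2.6 103.6] 0.97
side rim 172 (array([-3.4, 50.7]), array([96.3, 65.5]), 89.19)
21.475 [ 721.6 -113.6   56.3] [-3.7 -3.8  0.7] yaw -27.1 q6 0.29
```

Call:
arm_command:
  deltas:
    - [2.3,0.7,0,-2,0]
    - [2.3,0.7,0,-2,0]

```text
time_s: 21.72
tcp_pos: [0.7248, -0.1103, 0.0563]
orientation: [2.62, 1.733, -0.001]
ft_force: [-3.7, -5.9, 2.2]
gripper_width: 0.0004
gripper_force: 3.6
```

Call:
arm_command:
  deltas:
    - [2.3,0.7,0,-2,0]
    - [2.3,0.7,0,-2,0]

```text
time_s: 21.98
tcp_pos: [0.7278, -0.1066, 0.0563]
orientation: [2.557, 1.823, -0.001]
ft_force: [-4.8, -6.3, 2.1]
gripper_width: 0.0004
gripper_force: 3.6
```

Call:
arm_command:
  deltas:
    - [2.3,0.7,0,-2,0]
    - [2.3,0.7,0,-2,0]

```text
time_s: 22.22
tcp_pos: [0.7306, -0.1027, 0.0563]
orientation: [2.492, 1.912, -0.001]
ft_force: [-4.1, -6.0, 0.8]
gripper_width: 0.0006
gripper_force: 3.6
```

Call:
arm_command:
  deltas:
    - [2.3,0.7,0,-2,0]
    - [2.3,0.7,0,-2,0]

```text
time_s: 22.48
tcp_pos: [0.7331, -0.0986, 0.0563]
orientation: [2.424, 1.997, -0.001]
ft_force: [-4.4, -5.9, 1.5]
gripper_width: 0.0003
gripper_force: 3.6
```

Call:
arm_command:
  deltas:
    - [2.3,0.7,0,-2,0]
    - [2.3,0.7,0,-2,0]

```text
time_s: 22.72
tcp_pos: [0.7353, -0.0944, 0.0563]
orientation: [2.353, 2.081, -0.001]
ft_force: [-2.8, -7.2, 1.5]
gripper_width: 0.0002
gripper_force: 3.6
```

```bash
python3 -c "
from look import *
look('e')"
```

```text
top breeder_box [0.6569 0.1167 0.0138] [ 3.3 57.2] 0.94
top jaw [0.6566 0.0662 0.0097] [-2.6  7. ] 0.82
top jaw [0.6551 0.097  0.0093] [-0.7 37.8] 0.64
top fence_slot [0.6481 0.1629 0.0163] [ -0.3 104.1] 0.78
top rim 180 (array([ 0.2, 56.6]), array([90.1, 62.3]), 89.89)
side breeder_box [0.6544 0.1154 0.0137] [ 0.7 56.2] 0.67
side jaw [0.6581 0.0713 0.0127] [-0.6 11.9] 0.89
side hub [ 0.6772 -0.0643  0.0578] [   3.3 -124.9] 0.83
side fence_slot [0.6507 0.163  0.0119] [  2.3 103.9] 0.84
side rim 177 (array([-3.3, 57. ]), array([63.7, 95.5]), 0.19)
23.225 [735.3 -94.1  56.3] [-2.6 -4.9  1.3] yaw -7.1 q6 -0.03
```

View pics/e_top.png

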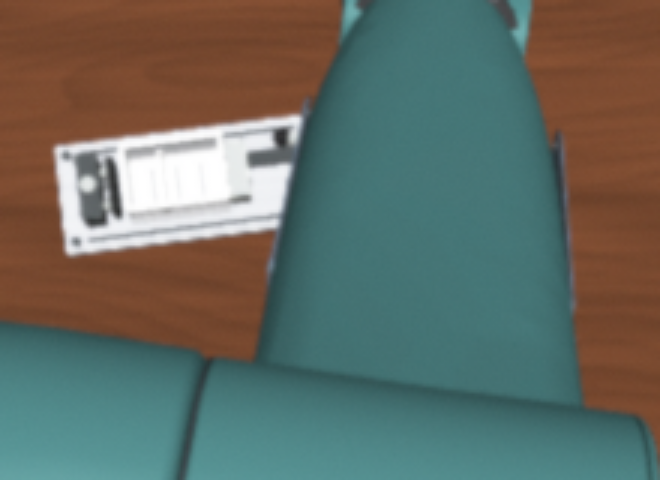

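The box at px (178,180) is about 5 px (roughly 4 mm) short of the pad at (113,185), and the jaw is against its near end at (238,165). Continuing in small steps.

Call:
arm_command:
  deltas:
    - [2.3,0.7,0,-2,0]
    - [2.3,0.7,0,-2,0]

```text
time_s: 23.48
tcp_pos: [0.7372, -0.0899, 0.0563]
orientation: [2.279, 2.162, -0.001]
ft_force: [-3.7, -7.8, 1.2]
gripper_width: 0.0003
gripper_force: 3.6
```

Call:
arm_command:
  deltas:
    - [2.3,0.7,0,-2,0]

```text
time_s: 23.6
tcp_pos: [0.7381, -0.0877, 0.0563]
orientation: [2.241, 2.201, -0.001]
ft_force: [-3.1, -7.3, 0.5]
gripper_width: 0.0004
gripper_force: 3.6
```

Call:
arm_command:
  deltas:
    - [2.3,0.7,0,-2,0]

```text
time_s: 23.72
tcp_pos: [0.7388, -0.0854, 0.0563]
orientation: [2.202, 2.24, -0.001]
ft_force: [-4.2, -7.2, 1.3]
gripper_width: 0.0002
gripper_force: 3.6
```

Call:
arm_command:
  deltas:
    - [2.3,0.7,0,-2,0]

```text
time_s: 23.85
tcp_pos: [0.7394, -0.0831, 0.0563]
orientation: [2.162, 2.278, -0.001]
ft_force: [-3.1, -7.2, 1.1]
gripper_width: 0.0004
gripper_force: 3.6
```

Call:
arm_command:
  deltas:
    - [2.3,0.7,0,-2,0]

```text
time_s: 23.98
tcp_pos: [0.74, -0.0808, 0.0563]
orientation: [2.122, 2.315, -0.001]
ft_force: [-3.7, -7.4, -0.0]
gripper_width: 0.0003
gripper_force: 3.6
```

Call:
arm_command:
  deltas:
    - [2.3,0.7,0,-2,0]

```text
time_s: 24.1
tcp_pos: [0.7406, -0.0785, 0.0563]
orientation: [2.082, 2.352, -0.001]
ft_force: [-3.2, -7.3, -0.5]
gripper_width: 0.0005
gripper_force: 3.6
```

Call:
arm_command:
  deltas:
    - [2.3,0.7,0,-2,0]

```text
time_s: 24.22
tcp_pos: [0.741, -0.0762, 0.0563]
orientation: [2.04, 2.388, -0.001]
ft_force: [-3.0, -8.4, 0.4]
gripper_width: 0.0007
gripper_force: 3.6
```

```bash
python3 -c "
from look import *
look('f')"
```

```text
top breeder_box [0.6524 0.1189 0.0157] [-0.9 59.9] 0.82
top breeder_box [0.6553 0.0969 0.0107] [-0.5 37.7] 0.37
top jaw [0.6549 0.0719 0.0145] [-3.7 12.9] 0.56
top fence_slot [0.6445 0.1629 0.0149] [ -3.9 104.5] 0.96
top rim 170 (array([ 0.2, 61.1]), array([89.9, 61.6]), 89.73)
side breeder_box [0.6568 0.1225 0.0128] [ 3.8 63. ] 0.8
side jaw [0.6581 0.075  0.0107] [-0.2 15.6] 0.66
side hub [ 0.6776 -0.0611  0.0581] [   4.  -121.8] 0.88
side hub [0.6569 0.0754 0.0108] [-1.3 16.1] 0.34
side fence_slot [0.6496 0.1636 0.0125] [  1.3 104.6] 0.63
side rim 169 (array([-4. , 61.3]), array([95.3, 64.9]), 89.94)
24.725 [741.  -76.   56.3] [-2.9 -6.7  0.6] yaw 8.9 q6 -0.29
```

Call:
arm_command:
  deltas:
    - [2.3,0.7,0,-2,0]

```text
time_s: 24.85
tcp_pos: [0.7414, -0.0738, 0.0563]
orientation: [1.999, 2.423, -0.001]
ft_force: [-3.0, -8.1, 0.7]
gripper_width: 0.0004
gripper_force: 3.6
```

Call:
arm_command:
  deltas:
    - [2.3,0.7,0,-2,0]

```text
time_s: 24.98
tcp_pos: [0.7417, -0.0714, 0.0563]
orientation: [1.956, 2.458, -0.001]
ft_force: [-2.8, -8.8, 0.2]
gripper_width: 0.0006
gripper_force: 3.6
```

Call:
arm_command:
  deltas:
    - [2.3,0.7,0,-2,0]

```text
time_s: 25.1
tcp_pos: [0.7418, -0.069, 0.0563]
orientation: [1.912, 2.491, -0.001]
ft_force: [-3.5, -8.3, 0.2]
gripper_width: 0.0004
gripper_force: 3.6
```

```bash
python3 -c "
from look import *
look('g')"
```

```text
top breeder_box [0.6546 0.1236 0.0137] [ 1.8 64.3] 0.59
top jaw [0.6546 0.0755 0.0121] [-3.6 16.5] 0.5
top fence_slot [0.6484 0.1615 0.0118] [ -0.2 102.7] 0.93
top rim 179 (array([ 0.4, 62.9]), array([90.3, 62. ]), 89.6)
side breeder_box [0.6553 0.1239 0.0159] [ 2.5 64.5] 0.9
side jaw [0.6573 0.078  0.0159] [-0.6 18.7] 0.49
side hub [ 0.6743 -0.063   0.06  ] [   0.6 -123.3] 0.75
side fence_slot [0.6508 0.1655 0.0129] [  2.7 106.4] 0.66
side rim 170 (array([-2.4, 62.3]), array([94.5, 65.4]), 89.53)
25.6 [741.9 -68.8  56.3] [-1.6 -5.5 -0.8] yaw 14.9 q6 -0.38
```

View pics/g_side.png

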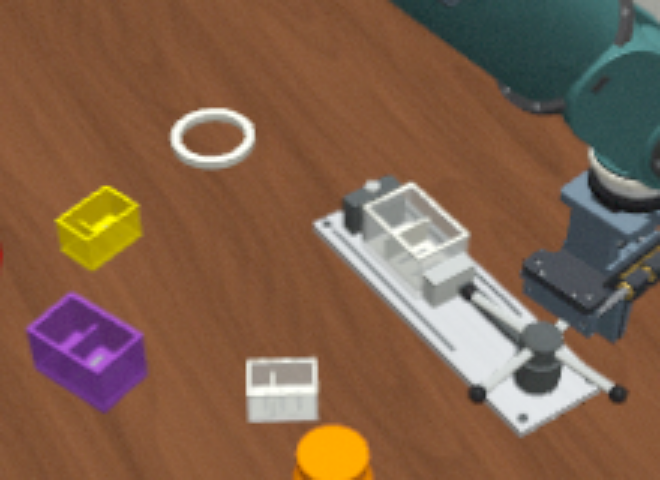

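The box at px (415,230) now looks close to the pad, and the force is still at its baseline of about 7 N. Continuing.

Call:
arm_command:
  deltas:
    - [2.3,0.7,0,-2,0]

```text
time_s: 25.72
tcp_pos: [0.7421, -0.0667, 0.0564]
orientation: [1.869, 2.524, -0.001]
ft_force: [-2.0, -7.7, -0.6]
gripper_width: 0.0006
gripper_force: 3.6
```

Call:
arm_command:
  deltas:
    - [2.3,0.7,0,-2,0]

```text
time_s: 25.85
tcp_pos: [0.7421, -0.0643, 0.0563]
orientation: [1.824, 2.556, -0.001]
ft_force: [-2.5, -7.6, -0.8]
gripper_width: 0.0003
gripper_force: 3.6
```

Call:
arm_command:
  deltas:
    - [2.3,0.7,0,-2,0]

```text
time_s: 25.98
tcp_pos: [0.742, -0.0618, 0.0564]
orientation: [1.779, 2.588, -0.001]
ft_force: [-1.9, -8.6, 0.1]
gripper_width: 0.0004
gripper_force: 3.6
```

Call:
arm_command:
  deltas:
    - [2.3,0.7,0,-2,0]

```text
time_s: 26.1
tcp_pos: [0.7418, -0.0595, 0.0563]
orientation: [1.734, 2.618, -0.001]
ft_force: [-2.1, -10.1, -0.3]
gripper_width: 0.0006
gripper_force: 4.0
```

Call:
arm_command:
  deltas:
    - [2.3,0.7,0,-2,0]

```text
time_s: 26.22
tcp_pos: [0.7417, -0.0572, 0.0564]
orientation: [1.687, 2.648, -0.001]
ft_force: [-0.2, -11.6, -1.2]
gripper_width: 0.0005
gripper_force: 4.5
```

Call:
arm_command:
  deltas:
    - [2.3,0.7,0,-2,0]

```text
time_s: 26.35
tcp_pos: [0.7414, -0.055, 0.0563]
orientation: [1.641, 2.677, -0.002]
ft_force: [-1.4, -11.5, 0.1]
gripper_width: 0.0004
gripper_force: 4.9
```

```bash
python3 -c "
from look import *
look('i')
print(env.sense()['gripper_force'])"
```

```text
top breeder_box [0.6531 0.1268 0.0132] [ 0.6 67.6] 0.74
top jaw [0.6566 0.078  0.0107] [-1.3 18.8] 0.54
top fence_slot [0.6454 0.1636 0.0114] [ -2.9 105.1] 0.9
top rim 162 (array([ 0.2, 65.4]), array([61.7, 88.9]), 0.09)
side breeder_box [0.6503 0.1246 0.0143] [-2.4 65.8] 0.8
side jaw [0.6564 0.0812 0.0151] [-1.2 22. ] 0.66
side hub [ 0.6746 -0.0621  0.058 ] [   1.  -122.5] 0.93
side fence_slot [0.6481 0.1649 0.0119] [-1.000e-01  1.061e+02] 0.77
side rim 166 (array([-3.3, 64.4]), array([91.3, 63.1]), 89.03)
26.85 [741.4 -54.8  56.4] [-1.6 -8.6  0.5] yaw 26.9 q6 -0.57
3.6909384839236736
```

Call:
arm_command:
  deltas:
    - [2.3,0.7,0,-2,0]

```text
time_s: 26.98
tcp_pos: [0.7411, -0.0528, 0.0564]
orientation: [1.595, 2.704, -0.001]
ft_force: [-0.6, -12.6, -1.3]
gripper_width: 0.0006
gripper_force: 5.4
```

Call:
arm_command:
  deltas:
    - [0,0,0,0,0]
    - [-4,0,0,0,0]
    - [-6,0,0,0,0]
    - [0,0,-30,0,0]
    - [0,0,-45,0,0]
    - [-30,0,-45,0,0]
    - [-40,0,-30,0,0]
    - [-50,0,0,0,0]
    - [-50,0,0,0,0]
    - [0,0,0,0,0]

```text
time_s: 28.22
tcp_pos: [0.8279, -0.2124, 0.2051]
orientation: [1.602, 2.701, 0.0]
ft_force: [0.1, -0.6, -0.2]
gripper_width: 0.0001
gripper_force: 0.0
```

```bash
python3 - <<'E'
from look import *
look('z')
for l in('pellet_tub','feeding_ring','spatula'):
    print(l,[(np.round(d['location'],3),round(d['conf'],2)) for d in env.landmark_of('side',l)][:1])
E
```

```text
top breeder_box [0.6535 0.1254 0.0147] [ 0.9 66.2] 0.68
top jaw [0.6539 0.076  0.0114] [-4.2 17.1] 0.71
top hub [ 0.6762 -0.0684  0.0632] [   1.8 -128.9] 0.81
top fence_slot [0.6483 0.1624 0.0124] [ -0.2 103.6] 0.83
top rim 162 (array([ 0.5, 65.7]), array([88.6, 61.3]), 89.85)
side breeder_box [0.6524 0.1246 0.0158] [-0.3 65.5] 0.94
side jaw [0.6572 0.0811 0.0138] [-0.4 21.8] 0.63
side jaw [ 0.6755 -0.0634  0.0598] [   1.7 -123.9] 0.27
side hub [ 0.6745 -0.0622  0.0596] [   0.8 -122.6] 0.97
side hub [0.6551 0.0962 0.0102] [-0.8 37. ] 0.58
side fence_slot [0.6512 0.1642 0.0124] [  2.9 105. ] 0.56
side rim 155 (array([-3.4, 64.5]), array([65.4, 90.8]), 0.19)
28.725 [ 827.  -208.6  205.2] [0.2 1.9 0.7] yaw 28.8 q6 -0.78
pellet_tub [(array([ 0.438, -0.102, -0.004]), 0.76)]
feeding_ring [(array([ 0.564,  0.393, -0.   ]), 0.59)]
spatula [(array([0.655, 0.126, 0.014]), 0.73)]
```

View pics/z_side.png

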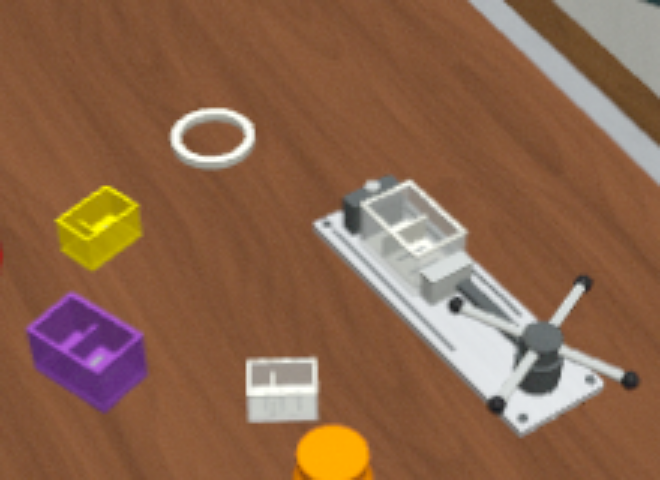

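The box at px (413,228) is squeezed upright between the jaw at (445,277) and the fence at (372,205). The arm is clear, and the tub and ring haven't moved. The spatula is outside this crop and the side-camera network mislabelled it this time, but the arm never went near it.

```bash
python3 -c "
from plant import env
print(env.job_done())"
```

```text
the job is handed in; nothing more can be done
None
```

I've handed the job in: the box stands upright between jaw and fence, within about 1 mm of mid-bed by the top camera, squeezed with an estimated 14–15 N (worked out from the spoke force, not measured directly), and the arm is clear.

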